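Hang the pouch basket on the feed-rail trolley and send it to the end

ROBOT

A 6-joint arm with a two-finger parallel gripper is mounted at the origin on the work surface. World frame = base frame: x ahead of the robot, y to its left, z up, the work surface at z = 0. Lengths are in m, angles in rad, forces in N, time in s.
With the tool pointing down it reaches from about 0.375 to 0.9 m from the base axis. Payload 3.1 kg.
Tool frame: the origin (TCP) lies between the finger pads; the fingertips stand 8 mm ahead of it and the grasp point (between the pads) lies 11 mm behind it; z points along the fingers, y is the line along which they close (so a half turn about z gives the same grasp; the last joint's range is limited). The gripper opens to 87 mm and grips with 3 to 60 N. Pads are 19 mm wide; open, the fingers measure 117 mm over their backs; the gripper's body (75 mm by 190 mm) begins 51 mm behind the grasp point.
Start: joints at [-1.308, 0.527, 1.433, -0, 1.181, -0.178], TCP at [0.267, -0.565, 0.231] pointing down, gripper open.
Joint ranges: [-3.08, 3.08], [-0.75, 2.2], [0.22, 2.44], [-1.43, 4.57], [0, 2.65], [-2.85, 2.85]. Speed limits (rad/s): [2.79, 2.79, 3.14, 3.14, 3.14, 3.14].

INTERFACE

Orientations are given as a unit quaternion [x, y, z, w].
In Python, from rig import robot gives the robot as it stands.
- The arm moves only by the tool move_arm, never from a script. Its argument "motion" is text: rows parted by semicolons, each of 5 numbers parted by spaces: the opening, from -1 (shut) to 1 (fully open), then the shift along the tool's x, y, z normalised to -1 to 1, where 1 is 0.2 m, then the turn about the tool's z normalised to -1 to 1, where 1 is pi rad. A call has 1 to 12 rows; each row is the pose to reach, as a shift and turn from the pose commanded when the call began, along the tool's axes at that moment, turning the shorter way round; what a row does not reach only later rows make up. A row lasts 1/12 s, in which the tool goes at most 41.7 mm and 7.16 degrees, less where a joint would pass 70% of its speed; a pose out of reach is approached as far as the arm can. A call with a number of a shift or a turn outside -1 to 1 is refused whole. A call with a gripper value outside its range is refused whole. The fingers move at their own pace and stop on an object; "newtons" is the grip in N (left out, the last holds). Time passes only in rows, so rows that repeat a pose let the fingers close. It gives the time, the measured TCP pose, the force, the opening and the grip force at its end, in the units of the state.
- robot.get_obs(): the state, without advancing time (a new reading comes with each control period).
- robot.camera(name): name is "scene" or "top" or "wrist"; returns (picture, depth): 400x640x3 uint8, red, green, blue; 400x640 float32, m along the optical axis (not along the pixel's ray), 0 where there is no reading.
- robot.camera_model(name): a dict with "mtx" (3x3 intrinsics, pixels), "D" ([k1, k2, p1, p2, k3] as OpenCV has them; the pictures are not rectified), "position" and "attitude" of the camera in the world. Camera axes: x right, y down, z forward; pixel columns grow to the right and rows downward; lengths in m; the calibration is good to about 2 mm. A picture is of the moment at which its call begins: read the wrist's pose just before it. camera_model takes no time and is no camera call; for the wrist camera it gives the pose at the moment of the call.
- robot.hand_in(): hands the job in; it is judged then, once.
The state is a dict: "time": time; "q": joint angles; "joint_velocities": joint speeds; "joint_torque": joint torques, N m; "position": TCP position; "tool_rot": TCP orientation; "ft_force": force on the tool from outside, world axes, zero at the start; "moment": the same for the moment, N m; "grip_width": finger opening in m; "grip_force": force on a finger pad.
Only numpy, scipy, OpenCV 4.12 (cv2) and the standard library are available. Lean on these libraries where they do the work, as an engineer would, in place of code of your own. Each camera call takes 0.05 s, during which the arm holds its last target. There are 200 camera calls.

TASK

Hang the wire basket that has the carrying handle on the twin hook of the rail trolley, by the bar of its handle and with both prongs under the bar, while the trolley is still near the beginning of its rail. Let go of the basket, then push the trolley itself, without touching the basket, all the way to the rubber stop at the other end, so that the basket ends up hanging still. Leave everything else on the table where it is.

Things in the scene. Friction and masses are not known exactly. Their poses are not given: they have to be found in the camera images.
- basket: steel wire basket, 90 mm (its x) x 140 mm (its y) x 60 mm high, about 0.3 kg. Over its middle a rigid arched handle: uprights (8 mm rods) at y = -66 and +66 mm, joined by a level 8 mm bar along y, its axis 135 mm above the underside. Origin: centre of underside, z up. Stands on the table; turned half round it is the same.
- basket_bar (a point): middle of the handle bar, on its axis, 135 mm above the basket's underside; axes as the basket's (y along the bar). Here the bar carries a black square grip, 14 x 14 mm and 44 mm long along y, that can be pinched from above across x.
- rail: fixed stand: aluminium rail 400 mm long (y), 20 x 20 mm, top 240 mm above the table, on posts at y = -190, +190 mm, no higher than it; rubber stop at the +y end, 270 mm high. Trolley block on it: 90 (x) x 110 (y) mm, 215 to 270 mm above the table. Origin: on the table under the rail's middle; the hook is on its -x side, towards the robot. Turned up to 7 degrees.
- trolley (a joint): travel of the trolley along the rail's +y, in m: 0 at the open end, 0.18 against the stop. It starts between 0 and 0.05, is held by about 2 N of friction and stays where it is left. The block is too wide to grasp.
- hook_seat (a point): where the bar's middle lies when hung, 250 mm above the table; moves with the trolley, axes as the rail's. Twin hook: 8 mm prongs at y = -38, +38 mm run from the block's front, 60 mm to +x, to a flat valley 20 mm long (prong top 4 mm below this point), then up to tips 33 mm to -x, 28 mm above it. Bring the bar over the tips from -x and lower it: uprights outside the prongs, fingers between.
- push_face (a point): on the end face of the trolley block that looks to the rail's -y, at the middle of its width, 260 mm above the table: 10 mm below the block's top and 20 mm above the rail's top. Pushing here towards the rail's +y moves the trolley. Axes as the rail's.
- open_basket: the same wire basket without a handle, 90 x 140 x 60 mm high; leave alone. Origin: centre of underside.
- tape_roll: cardboard-coloured tape roll lying flat, 104 mm diameter, 48 mm high; leave alone. Origin: centre of underside.
- small_carton: closed carton 110 x 150 x 60 mm high; leave alone. Origin: centre of underside.
- spray_bottle: white plastic bottle, 60 mm diameter, 140 mm high; leave alone. Origin: centre of underside.
- scraper: spatula-like hand scraper 170 mm long, lying flat along its x; leave alone. Origin on its underside.
- card_pads: block of flat card pads glued together, 100 x 130 x 40 mm high; leave alone. Origin: centre of underside.
Not all that is in view belongs to the job. What is shaped like the basket but blue is not meant.

How it is judged:
On the way, in this order (a step that is already met when the one before it is completed fails the run):
1. the basket hangs by its handle bar on both prongs, let go, while the trolley is still in the first 100 mm of its travel (x of basket_bar in the frame of hook_seat between -0.045 and 0.045 m and y of basket_bar in the frame of hook_seat between -0.025 and 0.025 m and z of basket_bar in the frame of hook_seat between -0.018 and 0.018 m and contact force between basket and rail above 0.8 N and angle between basket's own z axis and vertical below 0.2 rad and contact force between the fingers and basket below 0.2 N and value of joint trolley below 0.1 m), for 0.3 s.
2. the trolley, with the basket hanging on it, stands against the stop (x of basket_bar in the frame of hook_seat between -0.045 and 0.045 m and y of basket_bar in the frame of hook_seat between -0.025 and 0.025 m and z of basket_bar in the frame of hook_seat between -0.018 and 0.018 m and contact force between basket and rail above 0.8 N and angle between basket's own z axis and vertical below 0.2 rad and value of joint trolley above 0.168 m), for 0.2 s.
At the end, for the whole second after the job is handed in: The handle bar lies on both prongs (its middle within 45 mm in x, 25 mm in y and 18 mm in z of the hook seat), the basket hangs from the trolley within 0.2 rad of upright and still (under 0.05 m/s and 0.5 rad/s), and the trolley is within 12 mm of its stop (joint above 0.168 m) (all of step 2 and linear speed of basket below 0.05 m/s and angular speed of basket below 0.5 rad/s); the robot touches nothing.
It fails at once if the robot touches the basket (over 0.5 N) once the trolley is past 100 mm of its travel (value of joint trolley above 0.1 m and contact force between any of the fingers, the arm and basket above 0.5 N).
It fails at once if another thing on the table is moved by more than 30 mm (distance of any of open_basket, tape_roll, small_carton, spray_bottle, scraper, card_pads from where it was at the start of the episode above 0.03 m).
It also fails if it takes over 61 s, if anything falls off the work surface, if the arm or the gripper's body presses on something with over 40 N, if the wrist force passes 120 N, or if a joint passes its speed limit or range.

## Working session

There is one attempt and no reset: what is moved stays moved. The work goes in short steps, Python scripts to look and compute and a tool call to move; the robot and the scene stay as the last step left them, time stands still between calls to the robot, and variables do not carry over. Pictures are saved under pics/ and viewed, at most 10 in all, crops included, and the job is handed in when it is done.

Besides the shell and the picture viewer there is one more tool, called after "Request:" in YAML: its name, and indented under it one key for each argument. move_arm: Moves the arm, as the interface text tells. Its arguments: {"type":"object","properties":{"motion":{"type":"string"},"newtons":{"type":"number"}},"required":["motion"]}

```bash
mkdir -p pics; ls; cat > h.py <<'E'
import numpy as np, cv2
from rig import robot
from scipy.spatial.transform import Rotation as R
def cam(n):
    m=robot.camera_model(n); im,d=robot.camera(n); return m,im,d
def att(m):
    a=np.array(m["attitude"]); return a if a.shape==(3,3) else R.from_quat(a).as_matrix()
def rays(m,uv):
    p=cv2.undistortPoints(np.array(uv,float).reshape(-1,1,2),np.array(m["mtx"]),np.array(m["D"]))[:,0]
    return np.c_[p,np.ones(len(p))]@att(m).T
def plane(m,uv,z):
    r=rays(m,uv);c=np.array(m["position"]); return c+r*((z-c[2])/r[:,2])[:,None]
def cloud(m,d):
    v,u=np.mgrid[0:400,0:640]; r=rays(m,np.c_[u.ravel(),v.ravel()]); 
    return (np.array(m["position"])+r*d.ravel()[:,None]).reshape(400,640,3)
E
python3 - <<'E'
from h import *
for n in ["top","scene"]:
    m,im,d=cam(n); print(n,m); cv2.imwrite(f"pics/{n}0.png",im[...,::-1]); np.savez(f"{n}0.npz",im=im,d=d)
print(robot.get_obs())
E
```

```text
pics
top {'mtx': array([[470.39197937,   0.        , 313.77833572],
       [  0.        , 470.39197937, 199.96932696],
       [  0.        ,   0.        ,   1.        ]]), 'D': array([-0.08165467,  0.        ,  0.        ,  0.        ,  0.        ]), 'position': array([ 0.24910306, -0.01210958,  1.63434689]), 'attitude': array([-0.70127838,  0.70963447, -0.04983747,  0.046301  ])}
scene {'mtx': array([[371.64088377,   0.        , 310.92398594],
       [  0.        , 371.64088377, 199.96902579],
       [  0.        ,   0.        ,   1.        ]]), 'D': array([-0.04474918,  0.        ,  0.        ,  0.        ,  0.        ]), 'position': array([ 1.01786058, -0.31326942,  0.86731571]), 'attitude': array([ 0.81714733,  0.45793657, -0.17328727, -0.30419707])}
{'time': 0.1, 'q': array([-1.30851533e+00,  5.28370748e-01,  1.43379418e+00, -3.43557752e-06,
        1.18138821e+00, -1.78520932e-01]), 'joint_velocities': array([-1.62062094e-03, -2.09938570e-03, -1.67144024e-03,  2.85313752e-04,
        9.01012020e-05, -8.91710022e-04]), 'joint_torque': array([ 5.40137753e-04, -4.40983343e+01, -1.77151448e+01,  6.35826308e-02,
        5.34126058e-02, -4.54078452e-05]), 'position': array([ 0.26650783, -0.5646101 ,  0.22966461]), 'tool_rot': array([ 9.75809256e-01,  2.18621441e-01, -4.26278398e-05, -9.79318802e-04]), 'ft_force': array([ 1.10826352, -0.5556867 , -0.40431054]), 'moment': array([ 0.01486045, -0.05072104,  0.01596691]), 'grip_force': 0.0, 'grip_width': 0.08714139280420148}
```

View pics/top0.png

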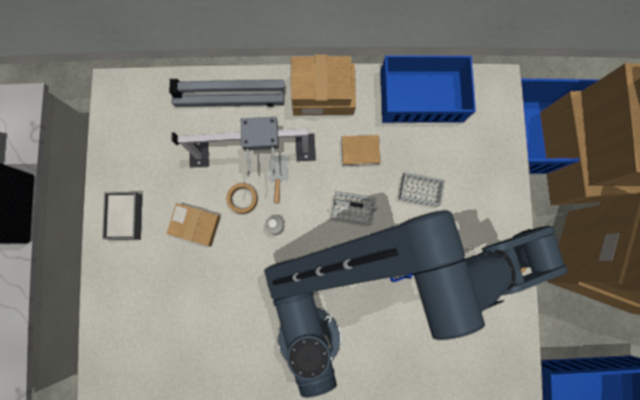

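View pics/scene0.png

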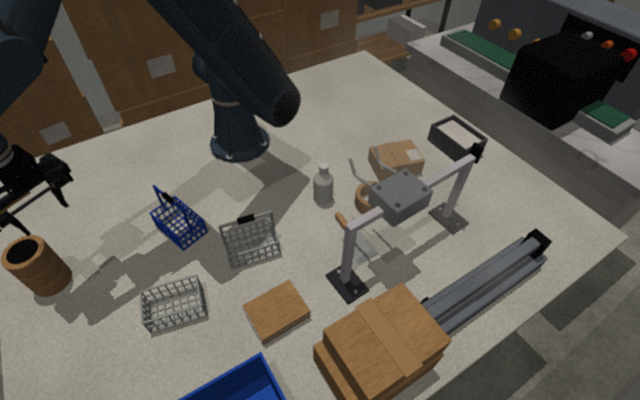

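Top view: the handled basket is at (353,205) with its black grip at about (357,205). The open basket is at (420,190), the rail runs from (315,133) to (175,138), and the trolley block is at (259,132). The stop is on the left, which is +y. Hook prongs are at (243–285,160), with the scraper below them and the bottle at (275,225).

```bash
python3 - <<'E'
from h import *
f=np.load("top0.npz");im,d=f["im"],f["d"];m=robot.camera_model("top");P=cloud(m,d)
hsv=cv2.cvtColor(im,cv2.COLOR_RGB2HSV)
v,u=np.mgrid[0:400,0:640]
def rect(mask,z,name):
    n,l,s,c=cv2.connectedComponentsWithStats(mask.astype(np.uint8)); i=1+s[1:,4].argmax()
    pts=np.c_[u[l==i],v[l==i]]; W=plane(m,pts,z)[:,:2]
    r=cv2.minAreaRect(W.astype(np.float32)*1000); print(name,s[i,4],np.round(r[0]),np.round(r[1]),round(r[2],1),'z med',np.median(P[l==i][:,2]).round(3)); return W
win=lambda a,b,c,e:(u>=a)&(u<b)&(v>=c)&(v<e)
g=rect(win(325,382,185,228)&(im.max(2)<60),0.142,"grip"); print(g.mean(0))
W=rect(win(160,325,110,165)&(P[...,2]>.255)&(P[...,2]<.29),.27,"block")
W=rect(win(235,285,110,160)&(P[...,2]>.262)&(P[...,2]<.29),.27,"block2")
# rail: z 0.225-.25
k=win(160,325,110,165)&(P[...,2]>.225)&(P[...,2]<.25); W=P[k]; print("rail n",k.sum()); 
print(W[:,1].min(),W[:,1].max(), cv2.fitLine(W[:,:2].astype(np.float32),cv2.DIST_HUBER,0,.01,.01).ravel())
k=win(325,382,185,228)&(P[...,2]>.045)&(P[...,2]<.16)
rect(k,.06,"basket"); 
k=win(395,450,165,215)&(P[...,2]>.045);rect(k,.06,"open")
k=win(335,390,130,170)&(P[...,2]>.025);rect(k,.04,"pads")
k=win(262,290,210,240)&(P[...,2]>.1);rect(k,.13,"bottle")
k=win(170,185,125,150)&(P[...,2]>.25);rect(k,.27,"stop")
for a in ["top","scene"]:
    i=cv2.imread(f"pics/{a}0.png"); 
    c=i[100:240,160:450] if a=="top" else i[130:310,200:480]
    cv2.imwrite(f"pics/{a}c.png",cv2.resize(c,None,fx=2.7,fy=2.7,interpolation=cv2.INTER_CUBIC))
E
```

```text
grip 43 [ 437. -157.] [37. 11.] 79.8 z med 0.141
[ 0.43734999 -0.15701337]
block 1118 [631. 142.] [118. 109.] 2.6 z med 0.27
block2 1068 [642. 142.] [ 95. 108.] 1.6 z med 0.27
rail n 816
-0.002167450206480426 0.40400166131102255 [ 0.04151327 -0.99913794  0.6358795   0.25623688]
basket 353 [ 439. -159.] [148.  90.] 79.8 z med 0.064
open 211 [ 501. -393.] [140.  87.] 78.8 z med 0.059
pads 1101 [ 641. -186.] [105. 132.] 1.6 z med 0.04
bottle 133 [378. 110.] [45. 39.] 36.6 z med 0.117
stop 49 [632. 398.] [32. 12.] 2.0 z med 0.269
```

View pics/topc.png

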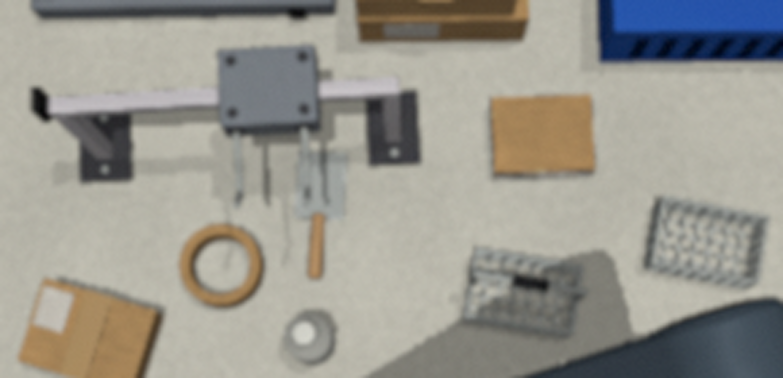

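```bash
cat >> h.py <<'E'
def go(p,yaw):
    "normalised move from the measured pose to TCP p with tool x at yaw (deg)"
    o=robot.get_obs(); T=R.from_quat(o["tool_rot"]); M=T.as_matrix()
    s=M.T@(np.array(p)-o["position"]); y=np.degrees(np.arctan2(M[1,0],M[0,0]))
    t=-((yaw-y+180)%360-180); print("pos",o["position"].round(4),"yaw",y.round(2),"t",o["time"],"| shift",(s/.2).round(3),"turn",round(t/180,4),"rows>=",np.linalg.norm(s)/.0417,abs(t)/7.16)
E
python3 - <<'E'
from h import *
f=np.load("top0.npz");im,d=f["im"],f["d"];m=robot.camera_model("top");P=cloud(m,d)
k=np.zeros((400,640),bool);k[148:190,225:300]=1
k&=(P[...,2]>.235)&(P[...,2]<.30)
for v,u in np.argwhere(k)[::3]: print(u,v,P[v,u].round(3),end='; ')
go([.437,-.157,.23],79.8)
E
```

```text
242 148 [0.597 0.193 0.259]; 245 148 [0.595 0.183 0.268]; 248 148 [0.595 0.174 0.267]; 251 148 [0.599 0.167 0.251]; 254 148 [0.599 0.158 0.251]; 257 148 [0.601 0.15  0.242]; 260 148 [0.601 0.141 0.243]; 263 148 [0.601 0.132 0.241]; 266 148 [0.601 0.123 0.24 ]; 269 148 [0.602 0.114 0.238]; 273 148 [0.597 0.1   0.256]; 245 149 [0.594 0.184 0.259]; 248 149 [0.595 0.176 0.256]; 252 149 [0.6   0.166 0.236]; 258 149 [0.599 0.148 0.236]; 271 149 [0.594 0.107 0.255]; 246 150 [0.59  0.181 0.264]; 271 150 [0.59  0.106 0.258]; 246 151 [0.588 0.182 0.257]; 271 151 [0.588 0.107 0.256]; 246 152 [0.584 0.181 0.262]; 271 152 [0.586 0.107 0.249]; 246 153 [0.584 0.182 0.252]; 271 153 [0.582 0.107 0.256]; 246 154 [0.579 0.182 0.257]; 271 154 [0.58  0.107 0.25 ]; 246 155 [0.576 0.182 0.256]; 272 155 [0.576 0.104 0.255]; 247 156 [0.574 0.179 0.253]; 273 156 [0.573 0.101 0.251]; 248 157 [0.571 0.176 0.253]; 246 158 [0.569 0.183 0.249]; 272 158 [0.567 0.104 0.253]; 247 159 [0.565 0.179 0.253]; 273 159 [0.564 0.101 0.252]; 272 160 [0.561 0.104 0.251]; 247 161 [0.56  0.18  0.247]; 273 161 [0.558 0.101 0.249]
[... 246 characters left out ...]
44 0.105 0.244]; 247 167 [0.542 0.18  0.246]; 272 167 [0.542 0.105 0.239]; 247 168 [0.539 0.18  0.246]; 272 168 [0.538 0.105 0.243]; 247 169 [0.536 0.18  0.243]; 272 169 [0.534 0.104 0.249]; 247 170 [0.533 0.18  0.244]; 272 170 [0.53  0.103 0.256]; 247 171 [0.529 0.179 0.248]; 272 171 [0.524 0.103 0.267]; 247 172 [0.525 0.179 0.253]; 272 172 [0.521 0.102 0.269]; 247 173 [0.52  0.177 0.263]; 272 173 [0.516 0.102 0.277]; 247 174 [0.515 0.176 0.275]; 273 174 [0.514 0.099 0.275]; 247 175 [0.512 0.176 0.275]; 247 176 [0.508 0.175 0.28 ]; 247 177 [0.506 0.176 0.273]; pos [ 0.2665 -0.5646  0.2297] yaw 25.26 t 0.1 | shift [ 1.641 -1.48   0.002] turn -0.303 rows>= 10.595441966372833 7.617856674681448
```

Request:
move_arm:
  motion: "1 0.15 -0.14 0 0;1 0.33 -0.3 0 0;1 0.5 -0.45 0 0;1 0.66 -0.6 0 0;1 0.82 -0.74 0 0;1 0.82 -0.74 0 0"

```text
time: 0.6
position: [0.3521, -0.3549, 0.2299]
tool_rot: [0.975, 0.22, -0.0, -0.003]
ft_force: [-0.9, 0.8, -0.5]
grip_width: 0.087
grip_force: 0.0
```

Request:
move_arm:
  motion: "1 0.15 -0.14 0 -0.038;1 0.33 -0.3 0 -0.076;1 0.5 -0.45 0 -0.114;1 0.66 -0.6 0 -0.152;1 0.78 -0.7 0 -0.19;1 0.82 -0.74 0 -0.228;1 0.82 -0.74 0 -0.266;1 0.82 -0.74 0 -0.303;1 0.82 -0.74 0 -0.303;1 0.82 -0.74 0 -0.303"

```text
time: 1.43
position: [0.4371, -0.1577, 0.2304]
tool_rot: [0.768, 0.64, -0.0, -0.0]
ft_force: [-0.2, 0.5, 0.5]
grip_width: 0.0868
grip_force: 0.0
```

```bash
python3 - <<'E'
from h import *
go([.437,-.157,.126],79.8)
m,im,d=cam("wrist"); cv2.imwrite("pics/w1.png",im[...,::-1]); np.savez("w1.npz",im=im,d=d)
P=cloud(m,d); k=(P[...,2]>.125)&(P[...,2]<.155); W=P[k]; print(k.sum(),m["position"])
if k.sum():
    print(W.min(0),W.max(0)); r=cv2.minAreaRect(W[:,:2].astype(np.float32)*1000); print(r)
    b=k&(im.max(2)<50); W=P[b]; print(b.sum(), cv2.minAreaRect(W[:,:2].astype(np.float32)*1000), np.median(W,0))
E
```

```text
pos [ 0.4371 -0.1577  0.2304] yaw 79.63 t 1.4333 | shift [ 0.003 -0.001  0.522] turn -0.001 rows>= 2.504291736106059 0.02406719560087838
1584 [ 0.45101223 -0.09006593  0.38412005]
[ 0.4293416 -0.2004333  0.1289775] [ 0.45568284 -0.08882947  0.14327152]
((442.40411376953125, -144.4449920654297), (112.35053253173828, 12.90958309173584), 79.66629028320312)
766 ((439.9759216308594, -157.28836059570312), (43.950801849365234, 12.633883476257324), 79.50878143310547) [ 0.43986778 -0.15586974  0.14141342]
```

View pics/w1.png

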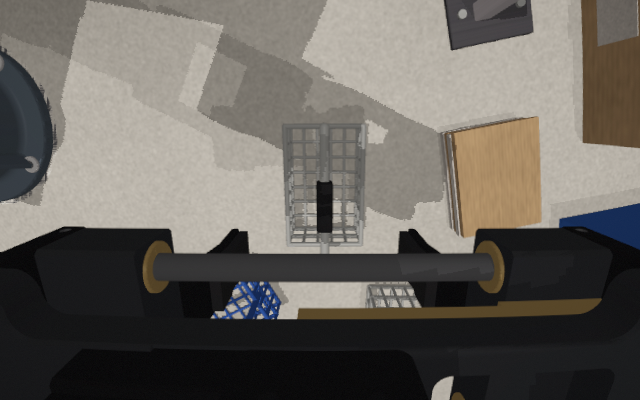

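The grip is at image (325,207), which puts it at world (0.440, −0.157) with yaw 79.5°. The tool is centred to within 3 mm.

Request:
move_arm:
  motion: "1 0 0.015 0.15 0;1 0 0.015 0.3 0;1 0 0.015 0.43 0;1 0 0.015 0.5 0;1 0 0.015 0.522 0;-1 0 0.015 0.522 0;-1 0 0.015 0.522 0;-1 0 0.015 0.522 0;-1 0 0.015 0.522 0;-1 0 0.015 0.522 0;-1 0 0.015 0.522 0;-1 0 0.015 0.522 0"
  newtons: 30

```text
time: 2.48
position: [0.4402, -0.1582, 0.1267]
tool_rot: [0.767, 0.641, 0.0, 0.001]
ft_force: [0.0, -0.2, 0.1]
grip_width: 0.048
grip_force: 0.0
```

Request:
move_arm:
  motion: "-1 0 0 0 0;-1 0 0 0 0;-1 0 0 -0.03 0;-1 0 0 -0.1 0;-1 0 0 -0.2 0;-1 0 0 -0.32 0;-1 0 0 -0.45 0;-1 0 0 -0.58 0;-1 0 0 -0.7 0;-1 0 0 -0.8 0;-1 0 0 -0.87 0;-1 0 0 -0.9 0"

```text
time: 3.48
position: [0.4408, -0.1585, 0.3088]
tool_rot: [0.767, 0.641, 0.001, 0.002]
ft_force: [-0.0, 0.2, -0.5]
grip_width: 0.0002
grip_force: 0.0
```

```bash
python3 - <<'E'
from h import *
go([.47,.138,.306],92.4)
m,im,d=cam("wrist"); cv2.imwrite("pics/w2.png",im[...,::-1])
P=cloud(m,d);z=robot.get_obs()["position"][2]+.018
b=(abs(P[...,2]-z)<.012)&(im.max(2)<50)&(np.mgrid[0:400,0:640][0]<245); W=P[b]; print(b.sum(), cv2.minAreaRect(W[:,:2].astype(np.float32)*1000), np.median(W,0))
E
```

```text
pos [ 0.4408 -0.1585  0.3088] yaw 79.8 t 3.4833 | shift [ 1.485 -0.119  0.011] turn -0.07 rows>= 7.145706377434258 1.759200526452055
142 ((444.46136474609375, -148.30978393554688), (2.398837089538574, 16.174814224243164), 80.48782348632812) [ 0.4447739  -0.14867762  0.31810096]
```

View pics/w2.png

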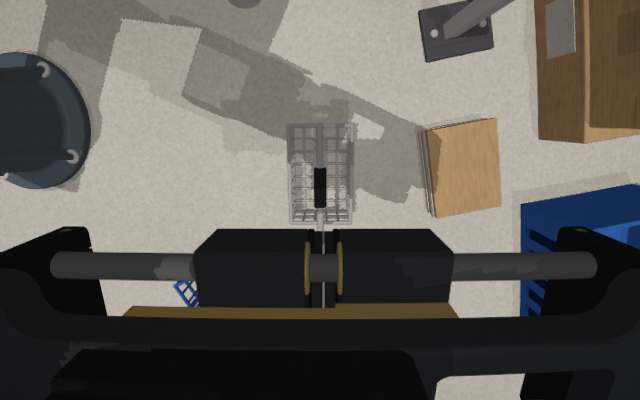

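The fingers close more slowly than I allowed for, so the lift went up empty. The basket is still in place, with the grip at (320,187). I'll grasp again with more closing time.

Request:
move_arm:
  motion: "0.2 0 0 0 0;0.2 0 0 0 0;0.2 0 0 0 0;0.2 0 0 0 0;0.2 0 0 0 0;0.2 0 0 0.1 0;0.2 0 0 0.28 0;0.2 0 0 0.46 0;0.2 0 0 0.64 0;0.2 0 0 0.8 0;0.2 0 0 0.9 0;0.2 0 0 0.91 0"

```text
time: 4.53
position: [0.4375, -0.1566, 0.1204]
tool_rot: [0.767, 0.641, -0.001, -0.004]
ft_force: [-1.4, -0.4, -0.6]
grip_width: 0.0519
grip_force: 0.0
```

Request:
move_arm:
  motion: "-1 0 0 0 0;-1 0 0 0 0;-1 0 0 0 0;-1 0 0 0 0;-1 0 0 0 0;-1 0 0 0 0;-1 0 0 0 0;-1 0 0 0 0;-1 0 0 0 0;-1 0 0 0 0;-1 0 0 0 0;-1 0 0 0 0"
  newtons: 30

```text
time: 5.53
position: [0.4395, -0.158, 0.1246]
tool_rot: [0.767, 0.642, -0.0, -0.0]
ft_force: [-2.9, 0.0, 5.1]
grip_width: 0.0139
grip_force: 30.0
```

Gripped: the opening is 13.9 mm at 30 N. Now lift.

Request:
move_arm:
  motion: "-1 0 0 -0.02 0;-1 0 0 -0.08 0;-1 0 0 -0.18 0;-1 0 0 -0.3 0;-1 0 0 -0.42 0;-1 0 0 -0.54 0;-1 0 0 -0.66 0;-1 0 0 -0.78 0;-1 0 0 -0.88 0;-1 0 0 -0.94 0;-1 0 0 -0.95 0;-1 0 0 -0.95 0"

```text
time: 6.53
position: [0.4401, -0.1581, 0.3145]
tool_rot: [0.767, 0.641, 0.0, 0.001]
ft_force: [0.7, 0.9, -3.3]
grip_width: 0.0139
grip_force: 30.0
```

```bash
python3 - <<'E'
from h import *
o=robot.get_obs();print(o["grip_width"],o["ft_force"])
go([.465,.138,.312],92.4)
E
```

```text
0.0139317499235598 [ 0.7186921   0.9130776  -3.33365002]
pos [ 0.4401 -0.1581  0.3145] yaw 79.79 t 6.5333 | shift [ 1.479 -0.14   0.012] turn -0.07 rows>= 7.125130490221385 1.7605477476183529
```

Request:
move_arm:
  motion: "-1 0.02 0 0 0;-1 0.06 -0.01 0 0;-1 0.12 -0.01 0 0;-1 0.2 -0.02 0 0;-1 0.28 -0.03 0 0;-1 0.36 -0.04 0 0;-1 0.44 -0.04 0 0;-1 0.52 -0.05 0 0;-1 0.6 -0.06 0 0;-1 0.66 -0.07 0 0;-1 0.71 -0.07 0 0;-1 0.74 -0.07 0 0"

```text
time: 7.53
position: [0.4519, -0.008, 0.3136]
tool_rot: [0.767, 0.642, -0.0, -0.001]
ft_force: [-0.5, -0.9, -2.4]
grip_width: 0.0137
grip_force: 30.0
```

Request:
move_arm:
  motion: "-1 0.03 0 0 -0.005;-1 0.08 -0.01 0 -0.01;-1 0.16 -0.01 0 -0.018;-1 0.24 -0.02 0 -0.026;-1 0.33 -0.03 0 -0.034;-1 0.42 -0.04 0 -0.042;-1 0.51 -0.05 0 -0.05;-1 0.6 -0.06 0 -0.058;-1 0.67 -0.07 0 -0.066;-1 0.71 -0.07 0 -0.07;-1 0.74 -0.07 0 -0.07;-1 0.74 -0.07 0 -0.07"

```text
time: 8.53
position: [0.4651, 0.139, 0.3141]
tool_rot: [0.692, 0.722, 0.0, -0.0]
ft_force: [0.2, 0.1, -3.3]
grip_width: 0.0139
grip_force: 30.0
```

```bash
python3 - <<'E'
from h import *
go([.541,.141,.312],92.4)
m,im,d=cam("scene"); cv2.imwrite("pics/s1.png",cv2.resize(im[60:310,180:500,::-1],None,fx=2.4,fy=2.4))
go([.541,.141,.312],92.4)
m,im,d=cam("top");P=cloud(m,d);k=np.zeros((400,640),bool);k[150:190,225:300]=1;k&=(P[...,2]>.235)&(P[...,2]<.29)
for v,u in np.argwhere(k)[::4]: print(u,v,P[v,u].round(3),end='; ')
E
```

```text
pos [0.4651 0.139  0.3141] yaw 92.43 t 8.5333 | shift [-0.006  0.38   0.01 ] turn 0.0002 rows>= 1.821610775488861 0.004670936195561274
pos [0.465  0.1382 0.314 ] yaw 92.42 t 8.5833 | shift [-0.002  0.38   0.01 ] turn 0.0001 rows>= 1.824415105011074 0.002260436271093664
271 150 [0.591 0.107 0.253]; 272 151 [0.588 0.104 0.255]; 273 152 [0.584 0.1   0.258]; 271 154 [0.58  0.107 0.251]; 273 155 [0.576 0.101 0.252]; 273 157 [0.57  0.101 0.252]; 272 160 [0.562 0.104 0.248]; 273 161 [0.559 0.101 0.248]; 272 163 [0.552 0.104 0.249]; 273 164 [0.549 0.101 0.249]; 274 165 [0.548 0.099 0.242]; 272 167 [0.54  0.104 0.248]; 273 168 [0.539 0.102 0.242]; 274 169 [0.533 0.098 0.252]; 272 171 [0.525 0.103 0.263]; 273 172 [0.52  0.099 0.274]; 274 173 [0.518 0.096 0.27 ]; 276 176 [0.513 0.092 0.245]; 280 176 [0.512 0.08  0.249]; 272 177 [0.51  0.104 0.246]; 276 177 [0.51  0.092 0.247]; 280 177 [0.509 0.08  0.249]; 271 178 [0.507 0.107 0.246]; 281 178 [0.507 0.077 0.246]; 281 180 [0.5   0.077 0.248]; 281 182 [0.494 0.077 0.247]; 282 184 [0.488 0.074 0.247]; 283 187 [0.478 0.071 0.254]; 283 189 [0.472 0.071 0.252];
```

View pics/s1.png

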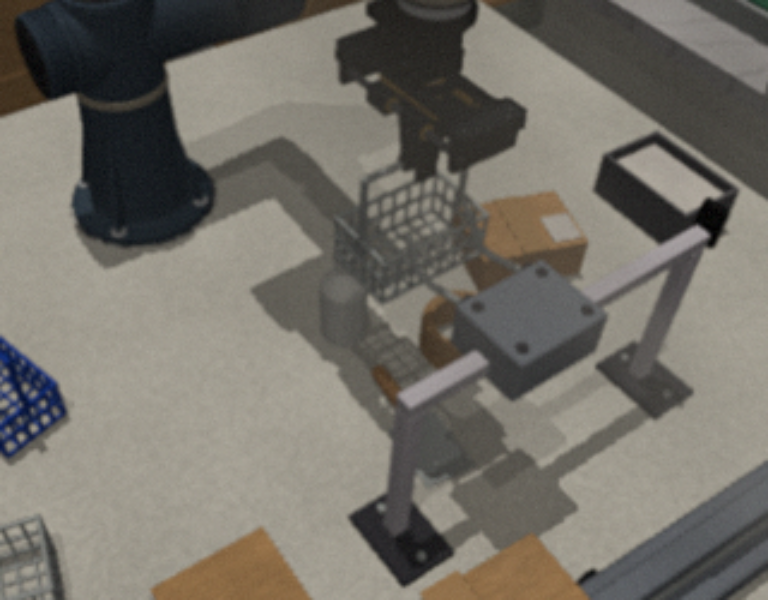

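The scene view shows the basket held upright at about (410,230), in front of the prongs and clear of the bottle at (343,305). Next: move it over the tips and lower it.

Request:
move_arm:
  motion: "-1 0 0.02 0 0;-1 0 0.06 0 0;-1 0 0.12 0 0;-1 0 0.18 0 0;-1 0 0.24 0 0;-1 0 0.3 0 0;-1 0 0.34 0 0;-1 0 0.37 0 0;-1 0 0.38 0 0;-1 0 0.38 0.03 0;-1 0 0.38 0.07 0;-1 0 0.38 0.11 0"

```text
time: 9.63
position: [0.5412, 0.1414, 0.2925]
tool_rot: [0.692, 0.722, 0.001, 0.001]
ft_force: [0.4, 0.7, -2.8]
grip_width: 0.0137
grip_force: 29.6
```

Request:
move_arm:
  motion: "-1 0 0 0.04 0;-1 0 0 0.08 0;-1 0 0 0.12 0;-1 0 0 0.16 0;-1 0 0 0.19 0;-1 0 0 0.21 0;-1 0 0 0.23 0;-1 0 0 0.24 0;-1 0 0 0.25 0;-1 0 0 0.255 0;-1 0 0 0.26 0;-1 0 0 0.26 0"

```text
time: 10.63
position: [0.541, 0.1414, 0.2403]
tool_rot: [0.692, 0.722, 0.0, 0.0]
ft_force: [-0.8, 0.1, -1.7]
grip_width: 0.0139
grip_force: 29.6
```

```bash
python3 - <<'E'
from h import *
o=robot.get_obs();print(o["grip_width"],o["ft_force"])
go([.541,.141,.2396],92.4)
E
```

```text
0.013851061231358684 [-0.81992132  0.14058612 -1.66381582]
pos [0.541  0.1414 0.2403] yaw 92.39 t 10.6333 | shift [-0.002 -0.     0.004] turn -0.0 rows>= 0.019430765624697914 0.000758678159551006
```

Request:
move_arm:
  motion: "-1 0 0 0.005 0;-1 0 0 0.007 0;-1 0 0 0.007 0;0 0 0 0.007 0;0 0 0 0.007 0;0 0 0 0.007 0;0 0 0 0.007 0;0 0 0 0.007 0;0 0 0 0.007 0;0 0 0 0.007 0;0 0 0 0.007 0;0 0 0 0.007 0"

```text
time: 11.63
position: [0.5408, 0.1414, 0.2387]
tool_rot: [0.692, 0.722, -0.0, -0.0]
ft_force: [0.2, -0.8, 0.2]
grip_width: 0.0434
grip_force: 0.0
```

```bash
python3 - <<'E'
from h import *
m,im,d=cam("scene"); cv2.imwrite("pics/s2.png",cv2.resize(im[60:310,180:500,::-1],None,fx=2.4,fy=2.4))
E
```

```text
(no output)
```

View pics/s2.png

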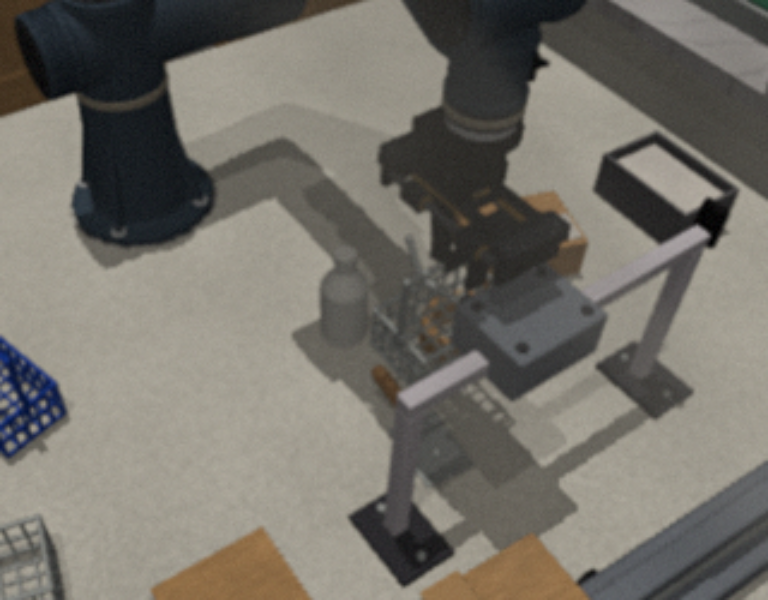

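The basket hangs at about (420,320) below the prongs, upright and released, with the fingers open around the bar. Raise straight up and go to the push side.

Request:
move_arm:
  motion: "0 0 0 -0.03 0;0 0 0 -0.08 0;0 0 0 -0.15 0;0 0 0 -0.24 0;0 0 0 -0.34 0;0 0 0 -0.42 0;0 0 0 -0.48 0;0 0 0 -0.5 0;-1 0 0 -0.5 0;-1 0 0 -0.5 0;-1 0 0 -0.5 0;-1 0 0 -0.5 0"

```text
time: 12.68
position: [0.5402, 0.1413, 0.3377]
tool_rot: [0.692, 0.722, -0.001, -0.001]
ft_force: [-0.5, -0.2, -0.4]
grip_width: 0.0246
grip_force: 0.0
```

```bash
python3 - <<'E'
from h import *
go([.642,.040,.338],92.4); go([.642,.040,.2555],92.4)
m,im,d=cam("wrist"); cv2.imwrite("pics/w3.png",im[...,::-1]); 
m,im,d=cam("top");P=cloud(m,d)
v,u=np.mgrid[0:400,0:640]
k=(u>225)&(u<325)&(v>105)&(v<165)&(abs(P[...,2]-.27)<.008); W=P[k]; print(k.sum(),W.min(0),W.max(0))
E
```

```text
pos [0.5402 0.1413 0.3377] yaw 92.39 t 12.6833 | shift [-0.527  0.487 -0.003] turn -0.0001 rows>= 3.4440368350727373 0.0013371647557963561
pos [0.5402 0.1413 0.3377] yaw 92.39 t 12.6833 | shift [-0.527  0.488  0.41 ] turn -0.0001 rows>= 3.968294600319268 0.0013371647557963561
266 [0.59538439 0.08756342 0.26202555] [0.69016647 0.11772933 0.27705881]
```

View pics/w3.png

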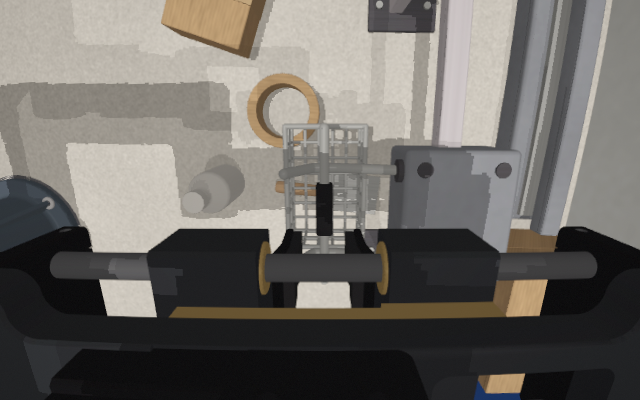

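The wrist view shows the bar lying across the prong at (330,170), with the grip at (325,208). The block is at (455,200). Block face is at y≈0.087.

Request:
move_arm:
  motion: "-1 -0.08 0.07 0 0;-1 -0.18 0.17 0 0;-1 -0.3 0.28 0 0;-1 -0.42 0.39 0 0;-1 -0.5 0.46 0 0;-1 -0.53 0.5 0 0;-1 -0.53 0.5 0 0;-1 -0.53 0.5 0.08 0;-1 -0.53 0.5 0.18 0;-1 -0.53 0.5 0.3 0;-1 -0.53 0.5 0.38 0;-1 -0.53 0.5 0.41 0"

```text
time: 13.78
position: [0.642, 0.0414, 0.2537]
tool_rot: [0.692, 0.722, -0.002, -0.003]
ft_force: [-1.0, 0.4, -0.6]
grip_width: 0.0005
grip_force: 0.0
```

```bash
python3 - <<'E'
from h import *
print(robot.get_obs()["ft_force"],robot.get_obs()["grip_width"]);go([.643,.040,.2555],92.4)
E
```

```text
[-1.00779169  0.38977432 -0.6426413 ] 0.0004613030288092131
pos [0.642  0.0414 0.2537] yaw 92.48 t 13.7833 | shift [-0.007  0.004 -0.009] turn 0.0004 rows>= 0.060416089017479725 0.010606844966195864
```

Request:
move_arm:
  motion: "-1 0.05 0 -0.01 0;-1 0.1 0 -0.01 0;-1 0.13 0 -0.01 0;-1 0.15 0 -0.01 0;-1 0.16 0 -0.01 0;-1 0.17 0 -0.01 0;-1 0.18 0 -0.01 0;-1 0.19 0 -0.01 0;-1 0.2 0 -0.01 0;-1 0.212 0 -0.01 0;-1 0.226 0 -0.01 0;-1 0.24 0 -0.01 0"

```text
time: 14.78
position: [0.6434, 0.0874, 0.2589]
tool_rot: [0.692, 0.722, 0.0, 0.0]
ft_force: [0.1, -2.3, 1.2]
grip_width: 0.0003
grip_force: 1.1
```

Request:
move_arm:
  motion: "-1 0.016 0 0 0;-1 0.033 0 0 0;-1 0.05 0 0 0;-1 0.068 0 0 0;-1 0.086 0 0 0;-1 0.104 0 0 0;-1 0.122 0 0 0;-1 0.14 0 0 0;-1 0.158 0 0 0;-1 0.176 0 0 0;-1 0.194 0 0 0;-1 0.212 0 0 0"

```text
time: 15.78
position: [0.6414, 0.1303, 0.2588]
tool_rot: [0.692, 0.722, 0.0, -0.0]
ft_force: [0.5, -2.3, 1.3]
grip_width: 0.0005
grip_force: 1.1
```

```bash
python3 - <<'E'
from h import *
print(robot.get_obs()["ft_force"])
m,im,d=cam("top");P=cloud(m,d)
v,u=np.mgrid[0:400,0:640]
k=(u>165)&(u<325)&(v>105)&(v<165)&(abs(P[...,2]-.27)<.008); W=P[k]; print(k.sum(),np.percentile(W,[1,99],axis=0))
m,im,d=cam("scene"); cv2.imwrite("pics/s3.png",cv2.resize(im[60:310,180:500,::-1],None,fx=2.4,fy=2.4))
E
```

```text
[ 0.49458313 -2.31167772  1.29841413]
172 [[0.6201784  0.18934423 0.26342787]
 [0.68511402 0.40438911 0.27594975]]
```

View pics/s3.png

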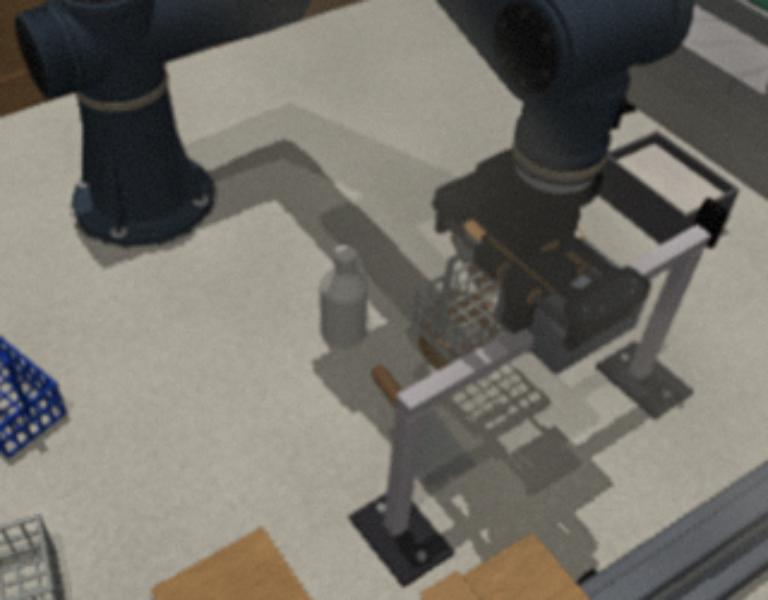

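The scene shows the basket hanging upright at about (460,310), travelling with the trolley. The push force is a steady 2.3 N.

Request:
move_arm:
  motion: "-1 0.018 0 0 0;-1 0.036 0 0 0;-1 0.054 0 0 0;-1 0.072 0 0 0;-1 0.09 0 0 0;-1 0.108 0 0 0;-1 0.126 0 0 0;-1 0.144 0 0 0;-1 0.162 0 0 0;-1 0.18 0 0 0;-1 0.198 0 0 0;-1 0.216 0 0 0"

```text
time: 16.88
position: [0.6395, 0.1735, 0.2586]
tool_rot: [0.692, 0.722, -0.0, -0.0]
ft_force: [-1.5, -1.8, 0.2]
grip_width: 0.0007
grip_force: 1.1
```

Request:
move_arm:
  motion: "-1 0.018 0 0 0;-1 0.036 0 0 0;-1 0.054 0 0 0;-1 0.072 0 0 0;-1 0.09 0 0 0;-1 0.106 0 0 0;-1 0.122 0 0 0;-1 0.138 0 0 0;-1 0.152 0 0 0;-1 0.166 0 0 0;-1 0.178 0 0 0;-1 0.19 0 0 0"

```text
time: 17.88
position: [0.638, 0.2113, 0.2588]
tool_rot: [0.692, 0.722, 0.0, 0.0]
ft_force: [-2.0, -1.7, -0.8]
grip_width: 0.0002
grip_force: 1.1
```

Request:
move_arm:
  motion: "-1 0.012 0 0 0;-1 0.024 0 0 0;-1 0.036 0 0 0;-1 0.048 0 0 0;-1 0.06 0 0 0;-1 0.072 0 0 0;-1 0.084 0 0 0;-1 0.096 0 0 0;-1 0.108 0 0 0;-1 0.12 0 0 0;-1 0.13 0 0 0;-1 0.14 0 0 0"

```text
time: 18.88
position: [0.6375, 0.2195, 0.2591]
tool_rot: [0.693, 0.721, -0.015, 0.012]
ft_force: [-3.0, -47.3, 5.4]
grip_width: 0.0002
grip_force: 23.4
```

It is against the stop: the force jumped at y≈0.22. Back off gently, then check.

Request:
move_arm:
  motion: "-1 -0.03 0 0 0;-1 -0.06 0 0 0;-1 -0.09 0 0 0;-1 -0.12 0 0 0;-1 -0.16 0 0 0;-1 -0.22 0 0 0;-1 -0.3 0 0 0;-1 -0.4 0 0 0;-1 -0.5 0 0 0;-1 -0.6 0 0 0;-1 -0.68 0 0 0;-1 -0.7 0 0 0"

```text
time: 19.88
position: [0.6431, 0.0961, 0.2588]
tool_rot: [0.693, 0.721, -0.0, 0.001]
ft_force: [0.1, 0.6, 0.2]
grip_width: 0.0002
grip_force: 0.0
```

Request:
move_arm:
  motion: "-1 0 0 -0.1 0;-1 0 0 -0.3 0;-1 0 0 -0.5 0;-1 0 0 -0.6 0;-1 0 0 -0.6 0;-1 0 0 -0.6 0;-1 0 0 -0.6 0;-1 0 0 -0.6 0;-1 0 0 -0.6 0;-1 0 0 -0.6 0;-1 0 0 -0.6 0;-1 0 0 -0.6 0"

```text
time: 20.88
position: [0.6426, 0.0992, 0.3781]
tool_rot: [0.692, 0.722, -0.0, -0.0]
ft_force: [-0.2, 1.0, 0.6]
grip_width: 0.0003
grip_force: 0.0
```

```bash
python3 - <<'E'
from h import *
print(robot.get_obs()["ft_force"])
m,im,d=cam("top");P=cloud(m,d)
v,u=np.mgrid[0:400,0:640]
for zz in (.27,):
    k=(u>165)&(u<325)&(v>105)&(v<165)&(abs(P[...,2]-.27)<.008); W=P[k]; h=np.histogram(W[:,1],np.arange(.2,.42,.01)); print(h)
m,im,d=cam("scene"); cv2.imwrite("pics/s3.png",cv2.resize(im[60:310,180:500,::-1],None,fx=2.4,fy=2.4))
E
```

```text
[-0.24125847  0.96375671  0.6478589 ]
(array([  0,   0,   0,  12,  99,  98,  92, 102,  98,  95,  99,  98,  98,
        85,  18,   0,   0,   0,   0,  19,  17]), array([0.2 , 0.21, 0.22, 0.23, 0.24, 0.25, 0.26, 0.27, 0.28, 0.29, 0.3 ,
       0.31, 0.32, 0.33, 0.34, 0.35, 0.36, 0.37, 0.38, 0.39, 0.4 , 0.41]))
```

View pics/s3.png

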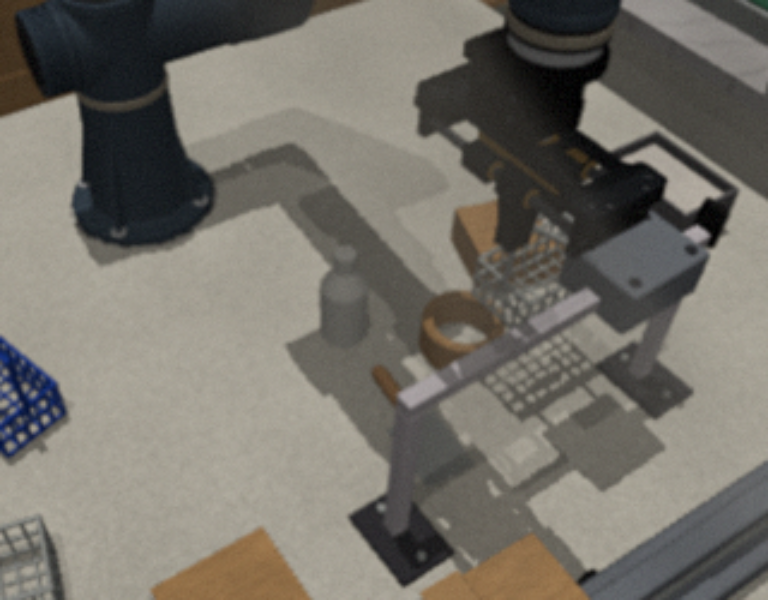

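The basket hangs upright at about (525,275) with the block at (640,260). A stretch of rail still shows before the end piece at (712,218). I'll check that gap in the depth data and push again gently.

```bash
python3 - <<'E'
from h import *
m,im,d=cam("top");P=cloud(m,d)
for x0 in (.0,.03,-.03):
  print(x0)
  for y in np.arange(.32,.42,.006):
    x=.6359-(y-.256)*.0415+x0
    D=((P[...,0]-x)**2+(P[...,1]-y)**2); D[P[...,2]<.15]=9
    i=np.unravel_index(D.argmin(),D.shape); print(round(y,3),i[::-1],P[i].round(3)[1:] if D[i]<1e-4 else '-',im[i],end='; ')
go([.638,.2,.2588],92.4)
E
```

```text
0.0
0.32 (np.int64(200), np.int64(136)) [0.318 0.273] [121 126 132]; 0.326 (np.int64(198), np.int64(136)) [0.324 0.272] [121 126 132]; 0.332 (np.int64(196), np.int64(136)) [0.331 0.269] [121 126 131]; 0.338 (np.int64(193), np.int64(136)) [0.339 0.273] [149 147 152]; 0.344 (np.int64(193), np.int64(137)) [0.341 0.266] [156 153 158]; 0.35 (np.int64(192), np.int64(139)) [0.35  0.241] [185 182 185]; 0.356 (np.int64(190), np.int64(140)) [0.357 0.237] [183 179 182]; 0.362 (np.int64(188), np.int64(140)) [0.362 0.243] [185 181 184]; 0.368 (np.int64(186), np.int64(140)) [0.368 0.242] [193 189 191]; 0.374 (np.int64(185), np.int64(140)) [0.373 0.238] [194 189 192]; 0.38 (np.int64(183), np.int64(140)) [0.379 0.236] [195 191 194]; 0.386 (np.int64(180), np.int64(140)) [0.388 0.24 ] [198 192 195]; 0.392 (np.int64(179), np.int64(140)) [0.391 0.239] [190 185 188]; 0.398 (np.int64(177), np.int64(140)) [0.397 0.24 ] [92 90 92]; 0.404 (np.int64(172), np.int64(138)) [0.404 0.269] [66 66 62]; 0.41 (np.int64(172), np.int64(138)) [0.404 0.269] [66 66 62]; 0.416 (np.int64(172), np.int64(138)) - [66 66 62]; 0.
[... 1393 characters left out ...]
194), np.int64(147)) - [110 114 120]; 0.362 (np.int64(187), np.int64(142)) - [120 117 119]; 0.368 (np.int64(187), np.int64(142)) - [120 117 119]; 0.374 (np.int64(187), np.int64(146)) - [96 94 96]; 0.38 (np.int64(182), np.int64(143)) - [114 111 114]; 0.386 (np.int64(175), np.int64(141)) - [12 11 13]; 0.392 (np.int64(176), np.int64(143)) - [31 30 28]; 0.398 (np.int64(174), np.int64(143)) - [110 108 101]; 0.404 (np.int64(174), np.int64(143)) - [110 108 101]; 0.41 (np.int64(174), np.int64(143)) - [110 108 101]; 0.416 (np.int64(174), np.int64(143)) - [110 108 101]; pos [0.6427 0.0992 0.3786] yaw 92.4 t 21.0333 | shift [ 0.505 -0.002  0.599] turn -0.0 rows>= 3.757204794742133 0.0002931364911403015
```

Request:
move_arm:
  motion: "-1 0 0 0.15 0;-1 0 0 0.3 0;-1 0 0 0.45 0;-1 0 0 0.56 0;-1 0 0 0.575 0;-1 0.1 0 0.575 0;-1 0.2 0 0.575 0;-1 0.3 0 0.575 0;-1 0.4 0 0.575 0;-1 0.46 0 0.575 0;-1 0.5 0 0.575 0;-1 0.53 0 0.575 0"

```text
time: 22.03
position: [0.6386, 0.2058, 0.2646]
tool_rot: [0.692, 0.722, 0.0, 0.001]
ft_force: [-0.6, -0.4, 0.4]
grip_width: 0.0003
grip_force: 0.0
```

Request:
move_arm:
  motion: "-1 0.01 0 0 0;-1 0.02 0 0 0;-1 0.03 0 0 0;-1 0.04 0 0 0;-1 0.05 0 0 0;-1 0.06 0 0 0;-1 0.06 0 0 0;-1 0.06 0 0 0"

```text
time: 22.7
position: [0.6377, 0.217, 0.2637]
tool_rot: [0.692, 0.722, -0.0, -0.0]
ft_force: [-0.6, 0.7, 0.5]
grip_width: 0.0006
grip_force: 0.0
```

Request:
move_arm:
  motion: "-1 0.005 0 0 0;-1 0.01 0 0 0;-1 0.015 0 0 0;-1 0.015 0 0 0;-1 0.015 0 0 0"

```text
time: 23.12
position: [0.6377, 0.2189, 0.2638]
tool_rot: [0.692, 0.722, -0.001, 0.001]
ft_force: [-0.0, -4.7, 0.5]
grip_width: 0.0001
grip_force: 2.3
```

Request:
move_arm:
  motion: "-1 0.005 0 0 0;-1 0.01 0 0 0;-1 0.015 0 0 0;-1 0.015 0 0 0;-1 0.015 0 0 0"

```text
time: 23.53
position: [0.6376, 0.2191, 0.2638]
tool_rot: [0.692, 0.721, -0.003, 0.002]
ft_force: [-0.3, -10.7, 1.0]
grip_width: 0.0005
grip_force: 5.3
```

Request:
move_arm:
  motion: "-1 -0.01 0 0 0;-1 -0.03 0 0 0;-1 -0.06 0 0 0;-1 -0.12 0 0 0;-1 -0.22 0 0 0;-1 -0.36 0 0 0;-1 -0.5 0 0 0;-1 -0.6 0 -0.1 0;-1 -0.6 0 -0.25 0;-1 -0.6 0 -0.4 0;-1 -0.6 0 -0.5 0;-1 -0.6 0 -0.5 0"

```text
time: 24.53
position: [0.6451, 0.1026, 0.3698]
tool_rot: [0.692, 0.722, 0.004, 0.004]
ft_force: [0.6, 0.6, 1.6]
grip_width: 0.0006
grip_force: 0.0
```

```bash
python3 - <<'E'
from h import *
v,u=np.mgrid[0:400,0:640]
for i in range(4):
    m,im,d=cam("top");P=cloud(m,d)
    k=(u>165)&(u<300)&(v>105)&(v<165)&(abs(P[...,2]-.27)<.008)&(P[...,1]<.37); W=P[k]; print("block y",np.percentile(W[:,1],[1,50,99]))
    k=(u>170)&(u<290)&(v>150)&(v<200)&(P[...,2]>.15)&(P[...,2]<.262)&(P[...,0]<.59); W=P[k]; print(k.sum(),W.mean(0) if k.any() else '')
    b=(u>170)&(u<290)&(v>150)&(v<200)&(im.max(2)<60)&(P[...,2]>.235)&(P[...,2]<.275); print("grip",b.sum(),P[b].mean(0) if b.any() else '')
print(robot.get_obs()["time"],robot.get_obs()["ft_force"])
E
```

```text
block y [0.242781   0.2915511  0.34111494]
447 [0.53925629 0.30145534 0.21938341]
grip 53 [0.53766697 0.28803796 0.25671358]
block y [0.24296807 0.29160203 0.34092613]
445 [0.53835422 0.30216495 0.2193293 ]
grip 52 [0.53667109 0.28755508 0.25684312]
block y [0.24256836 0.2909687  0.34110303]
450 [0.53959605 0.30092943 0.22014806]
grip 51 [0.53684639 0.28794773 0.2567586 ]
block y [0.24167738 0.2909498  0.34057296]
442 [0.53889447 0.30106832 0.22001248]
grip 51 [0.53677666 0.28723444 0.25674703]
24.7333 [-0.07610058 -0.13567884 -0.03750942]
```

The trolley did not move under 10.7 N, so it is at its end. The bar is seated and the basket is still, and the arm is clear.

```bash
python3 -c "
from rig import robot
print(robot.hand_in())"
```

```text
the job is handed in; nothing more can be done
None
```

The job is handed in, result not reported: the basket hangs still on both prongs and the trolley is hard against its end of travel (no movement under 10.7 N), though the top camera still shows about 50 mm of rail before the black end piece.

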